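# Lock the carving wheel with its spring hook

## Task

Lock the carving wheel so that the bowl cannot turn: press the latch's sprung plunger right down, keep it pressed while you slide the latch gently up to the headed post until the hook's fork is fully home round it, then let the plunger go so that the hook springs up and catches the post's head. Do not push or pull hard on the post, do not touch the bowl, and leave the other things on the bench alone.

Things in the scene. Friction and masses are not known exactly. Their poses are not given: they have to be found in the camera images.
- stand: The carving stand's steel foot, a 340 x 150 x 14 mm plate fixed on the bench. Origin on the bench under the latch's rail; +x runs along the rail towards the wheel, +z up. The wheel's axis is 150 mm along +x.
- hook: The latch's steel hook, a flat two-tined fork 5 mm thick carried by the plunger's lower end, its tines pointing along the rail towards the wheel. Origin on the plunger's axis, 94 mm below the fork's top face; axes as the stand's. The fork's top face is 94 mm above the bench with the plunger released, 80 mm with it fully pressed.
- cap_center (a point): Centre of the plunger's black round cap, 24 mm across and 30 mm tall, upright, standing above the carriage; 145 mm above the bench when released. Moves with plunger and carriage. A grey frame crossbar (18 mm along the rail, 42 mm across it) lies below it, its top 108 mm above the bench.
- plunger (a joint): How far the plunger is pressed down: 0 released, 0.014 m fully down (rigid stop). Spring 5 N at 0, 8.5 N at 0.014, damped, so it rises at about 0.1 m/s when let go. With the hook caught under the post's head it rests near 0.006; near 0.012 the turned-up tips are only pressing on the head from below; at 0 nothing holds it.
- carriage (a joint): How far the latch's carriage stands along its rail towards the wheel, 0 to 0.084 m (friction about 2 N, it stays where left; starts 0 to 0.010). The hook is home round the post somewhere between 0.056 and 0.076, depending on where the post is set.
- post_mid (a point): Nominal place of the steel post on the wheel's slotted lug, at the level of its head's underside, 88 mm above the bench; turns with the wheel. The real post is clamped up to 9 mm nearer to or farther from the wheel's axis than this point, so feel or look for it; it bears no more than 20 N. Neck 8 mm across; mushroom head 22 mm across, 8 mm thick.
- bowl: Dark brown clay bowl with carved flowers, fixed on the wheel: 132 mm across, 72 mm tall, its rim 136 mm above the bench. Origin at the centre of its underside.
- knife: Bystander: carving knife with a black handle, 155 mm long, lying loose; origin on the bench under its middle.
- pencil: Bystander: orange pencil, 150 mm long and 9 mm thick, lying loose; origin under its middle.
- slip_jar: Bystander: white jar 60 mm across, 70 mm tall; origin at the centre of its underside.
- water_cup: Bystander: white ceramic cup 70 mm across, 80 mm tall; origin at the centre of its underside.
- crotch (a point): Bottom of the fork's slot (11 mm wide), at mid thickness, 26 mm ahead of the plunger's axis. Fully home, it touches the post's neck, so the post's centre is then 4 mm ahead of it.
- tips (a point): Midway between the tine tips, which are turned up 6 mm above the fork's top face, from 42 to 47 mm ahead of the plunger's axis. Ahead of them a flared mouth widens to about 30 mm, ending 63 mm ahead of the axis. They clear the far side of the post's head only within the last 1.5 to 2.5 mm before the crotch is home; short of that they rise against the head's underside and catch nothing.
- wheel: The stand's turning wheel, an aluminium disc 184 mm across, top 64 mm above the bench, with a slotted lug that carries the post towards the latch. Origin on its axis, at its underside; its -x points to the post. It starts up to 0.05 rad off line and turns easily; the flared fork draws the post into line.

How it is judged:
By the outcome, as a careful person would: the job done as asked, in the order asked, and still so for the second after the job is handed in, with the robot touching nothing.
It also fails if it takes over 45 s, if anything falls off the work surface, if the arm or the gripper's body presses on something with over 40 N, if the wrist force passes 120 N, or if a joint passes its speed limit or range.

## Robot

A 6-joint arm with a two-finger parallel gripper is mounted at the origin on the work surface. World frame = base frame: x ahead of the robot, y to its left, z up, the work surface at z = 0. Lengths are in mm, angles in rad, forces in N, time in s.
With the tool pointing down it reaches from about 350 to 975 mm from the base axis. Payload 17.4 kg.
Tool frame: the origin (TCP) lies midway between the tips of the shut fingers; the grasp point (between the pads) lies 19 mm behind it; y points along the fingers, x is the direction in which the jaws open and shut, and the axes are right-handed (so a half turn about y gives the same grasp; the last joint's range is limited). The gripper opens to 85 mm and grips with 20 to 120 N. Pads are 22 mm wide; open, the fingers measure 114 mm over their backs; the gripper's body (76 mm by 85 mm) begins 54 mm behind the grasp point. The pads swing forward as they close: fully open they stand 13 mm farther back than shut.
Start: joints at [1.241, 0.116, 1.442, -0, 1.584, -0.038], TCP at [194.19, 646.47, 231.303] pointing down, gripper open.
Joint ranges: [-2.83, 2.83], [-0.83, 2.19], [0.07, 2.5], [-1.14, 4.28], [0.01, 3], [-2.97, 2.97]. Speed limits (rad/s): [1.89, 1.89, 2.22, 3.14, 3.14, 3.14].

## Interface

Orientations are given as [roll, pitch, yaw] about the fixed x, y, z axes, in that order (R = Rz(yaw) Ry(pitch) Rx(roll)).
In Python, from plant import read_state, camera, get_calibration, job_done gives the robot as it stands.
- The arm moves only by the shell command python3 -m inch 'ROWS' [FORCE]. ROWS is a JSON object of lists of equal length, an entry for each row: "claw": the opening, from -1 (shut) to 1 (fully open), so that 0 is half open; "slide": the shift along the tool's x, y, z as a fraction of full scale, a list of three; "rot": the turn, a rotation vector about the tool's x, y, z as a fraction of full scale, a list of three. A call has 1 to 8 rows; each row is the pose to reach, as a shift and turn from the pose commanded when the call began, along the tool's axes at that moment; what a row does not reach only later rows make up. Full scale, the value 1, is 200 mm for a shift and pi/2 rad for a turn. A row lasts 1/10 s, in which the tool goes at most 50 mm and 8.59 degrees, less where a joint would pass 70% of its speed; a pose out of reach is approached as far as the arm can. A call with a number of a shift or a turn outside -1 to 1 is refused whole. A call with a gripper value outside its range is refused whole. The fingers move at their own pace and stop on an object; FORCE is the grip in N (left out, the last holds). Time passes only in rows, so rows that repeat a pose let the fingers close. It gives the time, the measured TCP pose, the force and the opening at its end, in the units of the state.
- read_state(): the state, without advancing time (a new reading comes with each control period).
- camera(name): name is "scene" or "top"; returns (picture, depth): 480x640x3 uint8, red, green, blue; 480x640 float32, mm along the optical axis (not along the pixel's ray), 0 where there is no reading.
- get_calibration(name): a dict with "fovy" (degrees; the focal length in pixels is half the picture's height over the tangent of half this angle, whatever the lens; pixels are square), "cx", "cy" (the principal point, pixels), "D" ([k1, k2, p1, p2, k3] as OpenCV has them; the pictures are not rectified), "xyz" and "orientation" of the camera in the world. Camera axes: x right, y down, z forward; pixel columns grow to the right and rows downward; lengths in mm; the calibration is good to about 2 mm. A picture is of the moment at which its call begins. get_calibration takes no time and is no camera call.
- job_done(): hands the job in, once; it reports no verdict.
The state is a dict: "time_s": time; "joint_positions": joint angles; "qd": joint speeds; "effort": joint torques, N m; "position": TCP position; "eef_rot": TCP orientation; "ft_force": force on the tool from outside, world axes, zero at the start; "ft_torque": the same for the moment, N m; "gripper_width": opening from 0.0 (shut) to 1.0 (fully open).
Only numpy, scipy, OpenCV 4.12 (cv2) and the standard library are available. Lean on these libraries where they do the work, as an engineer would, in place of code of your own. Each camera call takes 0.05 s, during which the arm holds its last target.

## Working session

There is one attempt and no reset: what is moved stays moved. The work goes in short steps, Python scripts to look and compute and a shell command to move; the robot and the scene stay as the last step left them, time stands still between calls to the robot, and variables do not carry over. Pictures are saved under pics/ and viewed, and the job is handed in when it is done.

```bash
ls; mkdir -p pics; cat > h.py <<'E'
import numpy as np, cv2
from scipy.spatial.transform import Rotation as R
from plant import *
def cal(n):
    c=get_calibration(n); f=240/np.tan(np.radians(c['fovy'])/2)
    K=np.array([[f,0,c['cx']],[0,f,c['cy']],[0,0,1]]); 
    return K,np.array(c['D'],float),np.array(c['xyz'],float),c['orientation']
def Rm(o):
    o=np.array(o,float)
    return o if o.shape==(3,3) else R.from_euler('xyz',o).as_matrix()
def ray(n,px):
    K,D,t,o=cal(n); p=cv2.undistortPoints(np.array(px,float).reshape(-1,1,2),K,D).reshape(-1,2)
    return t,(Rm(o)@np.c_[p,np.ones(len(p))].T).T
def onz(n,px,z):
    t,d=ray(n,px); return t+d*((z-t[2])/d[:,2])[:,None]
def deproj(n,px,depth):
    t,d=ray(n,px); return t+d*np.array(depth).reshape(-1,1)
def proj(n,P):
    K,D,t,o=cal(n); M=Rm(o).T
    return cv2.projectPoints(np.array(P,float).reshape(-1,1,3),cv2.Rodrigues(M)[0],-M@t,K,D)[0].reshape(-1,2)
def snap(n,tag):
    im,d=camera(n); cv2.imwrite(f'pics/{tag}.png',im[:,:,::-1]); np.save(f'pics/{tag}.npy',d); return im,d
E
python3 - <<'E'
from h import *
for n in('scene','top'):
    print(get_calibration(n)); snap(n,n+'0')
print(read_state())
E
```

```text
pics
{'fovy': 44.357841669846316, 'cx': 315.83893641478534, 'cy': 248.35448084070222, 'D': array([-0.16490499,  0.        ,  0.        ,  0.        ,  0.        ]), 'xyz': array([1126.76816553, -523.12850921, 1334.4519824 ]), 'orientation': array([-2.55532262, -0.01085429,  0.85928474])}
{'fovy': 56.293997021911416, 'cx': 310.6309450682269, 'cy': 234.05203278023927, 'D': array([0.02595367, 0.        , 0.        , 0.        , 0.        ]), 'xyz': array([ 444.17366672,    7.02857323, 1048.90413845]), 'orientation': array([-3.0843009 ,  0.01192517, -1.57214883])}
{'time_s': 0.1, 'joint_positions': array([ 1.24119501e+00,  1.16446364e-01,  1.44219898e+00,  7.93948147e-07,
        1.58398693e+00, -3.77712703e-02]), 'qd': array([-0.00132806, -0.00251395, -0.00099722, -0.00044971, -0.00132308,
        0.00121538]), 'effort': array([ 2.18821500e-03, -7.33660984e+01, -6.33787537e+01, -1.24618382e-04,
        5.20538189e-03,  2.88073045e-05]), 'position': array([194.13698199, 646.30578448, 230.63004414]), 'eef_rot': array([-1.57075628e+00,  1.03884826e-03,  1.27896631e+00]), 'ft_force': array([-0.11001384,  0.47346626,  0.88432852]), 'ft_torque': array([ 0.03981106,  0.01634556, -0.0231014 ]), 'gripper_width': 0.9991693590878999}
```

View pics/scene0.png

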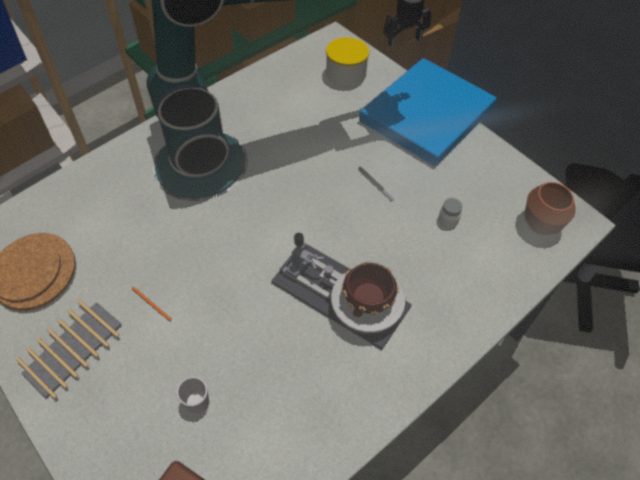

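View pics/top0.png

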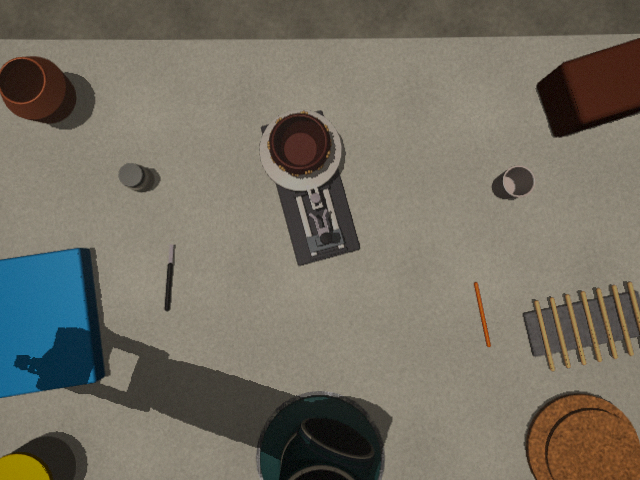

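```bash
python3 - <<'E'
import cv2
a=cv2.imread('pics/top0.png')[90:280,230:390]; cv2.imwrite('pics/top0z.png',cv2.resize(a,None,fx=3.15,fy=3.15,interpolation=cv2.INTER_CUBIC))
a=cv2.imread('pics/scene0.png')[220:350,260:420]; cv2.imwrite('pics/scene0z.png',cv2.resize(a,None,fx=4.5,fy=4.5,interpolation=cv2.INTER_CUBIC))
E
```

```text
(no output)
```

View pics/top0z.png

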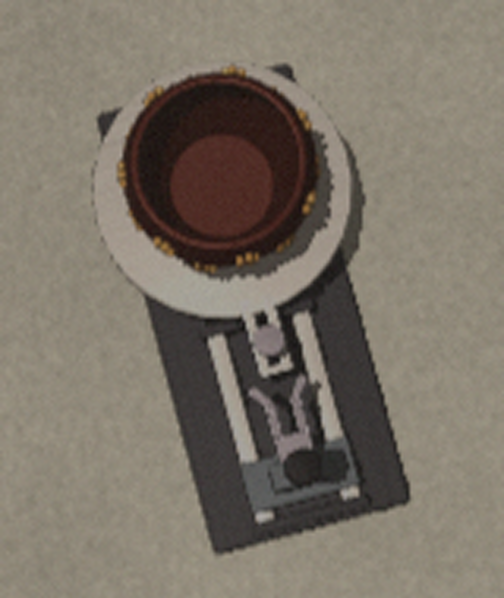

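View pics/scene0z.png

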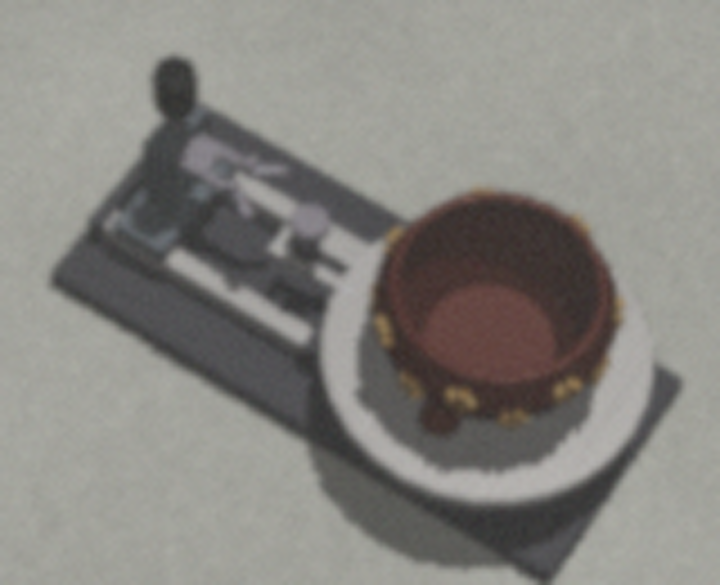

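```bash
python3 - <<'E'
from h import *
for n,(u0,u1,v0,v1) in {'top':(230,390,90,290),'scene':(260,420,220,350)}.items():
    d=np.load(f'pics/{n}0.npy'); im=cv2.imread(f'pics/{n}0.png')
    uu,vv=np.meshgrid(np.arange(u0,u1),np.arange(v0,v1)); px=np.c_[uu.ravel(),vv.ravel()]
    dd=d[v0:v1,u0:u1].ravel(); P=deproj(n,px,dd); c=im[v0:v1,u0:u1].reshape(-1,3)
    ok=dd>0
    print(n,'valid',ok.mean(), 'bench z', np.median(P[ok][:,2][P[ok][:,2]<8]))
    gray=c.mean(1)
    # cap: dark & high
    m=ok&(P[:,2]>120)&(P[:,2]<175)&(gray<70)&(abs(c[:,2].astype(int)-c[:,0])<15)
    print('cap',m.sum(),P[m].mean(0),P[m].min(0),P[m].max(0), px[m].mean(0))
    m=ok&(P[:,2]>8)&(P[:,2]<22)
    q=P[m][:,:2].astype(np.float32); print('plate rect',m.sum(),cv2.minAreaRect(q))
    m=ok&(P[:,2]>58)&(P[:,2]<70)&(gray>110)
    q=P[m][:,:2].astype(np.float32); print('wheel',m.sum(),cv2.minEnclosingCircle(q))
    m=ok&(P[:,2]>128)&(P[:,2]<142)&(c[:,2].astype(int)-c[:,0]>12)
    q=P[m][:,:2].astype(np.float32); print('rim',m.sum(),cv2.minEnclosingCircle(q), P[m][:,2].mean())
for n in('top','scene'):
    d=np.load(f'pics/{n}0.npy')
    if n=='top': pts=[(314.8,198),(322,232),(327,238),(338,238)]
    else: pts=[(298.9,239.6),(328.5,269)]
    for p in pts: print(n,p,deproj(n,[p],[d[int(round(p[1])),int(round(p[0]))]]))
print(onz('top',[(314.8,198)],96),onz('scene',[(328.5,269)],96))
E
```

```text
top valid 0.995875 bench z 0.11421520925455297
cap 174 [548.16360798  -8.98996455 148.27439111] [475.49063206 -22.89314229 120.08316823] [731.29008379  93.81723804 163.38810317] [323.88505747 209.02873563]
plate rect 3099 ((626.2548828125, 25.193504333496094), (368.1012878417969, 149.9879150390625), 15.103602409362793)
wheel 1848 ((667.0682373046875, 40.37346649169922), 114.76885223388672)
rim 674 ((687.7744750976562, 42.00951385498047), 66.88129425048828) 134.39965802150488
scene valid 0.996875 bench z -1.0506132214293302
cap 156 [578.08794256   3.17989436 140.20738942] [480.76457371 -26.09711341 120.12883135] [750.8234001   97.59514627 163.35348505] [327.59615385 260.63461538]
plate rect 2212 ((596.5059204101562, 35.58399963378906), (357.275390625, 360.5553283691406), 51.99651336669922)
wheel 1103 ((667.6420288085938, 34.97258758544922), 114.22600555419922)
rim 450 ((690.65087890625, 38.717193603515625), 67.06051635742188) 133.23313831493445
top (314.8, 198) [[575.73091679   9.29940136  97.95391926]]
top (322, 232) [[503.36873621  -5.92246265  92.79471258]]
top (327, 238) [[487.22414485 -14.86938688 160.8735135 ]]
top (338, 238) [[492.86702344 -42.41521979  43.50344054]]
scene (298.9, 239.6) [[495.02735255 -15.9313016  153.50073255]]
scene (328.5, 269) [[579.63802525   7.5635242   97.13451781]]
[[576.00122773   9.30406724  96.        ]] [[579.13635215   8.05012491  96.        ]]
```

```bash
cat > m.py <<'E'
from h import *
def cloud(n,d,im,u0,u1,v0,v1):
    uu,vv=np.meshgrid(np.arange(u0,u1),np.arange(v0,v1)); px=np.c_[uu.ravel(),vv.ravel()]
    dd=d[v0:v1,u0:u1].ravel(); P=deproj(n,px,dd); c=im[v0:v1,u0:u1].reshape(-1,3).astype(int)
    return px,P,c,dd>0
def circ(q):
    A=np.c_[2*q,np.ones(len(q))]; s=np.linalg.lstsq(A,(q**2).sum(1),rcond=None)[0]
    return s[:2],np.sqrt(s[2]+s[:2]@s[:2])
E
python3 - <<'E'
from m import *
for n,b in {'top':(230,390,90,290),'scene':(260,420,220,350)}.items():
    im,d=cv2.imread(f'pics/{n}0.png')[:,:,::-1],np.load(f'pics/{n}0.npy')
    px,P,c,ok=cloud(n,d,im,*b)
    near=np.hypot(P[:,0]-490,P[:,1]+15)<25
    m=ok&near&(P[:,2]>115)
    print(n,'cap pts',m.sum(),P[m].mean(0),P[m].min(0),P[m].max(0))
    mt=m&(P[:,2]>156); print(' cap top',mt.sum(),P[mt].mean(0),(P[mt].min(0)+P[mt].max(0))/2, 'px',px[mt].mean(0))
    nh=ok&(np.hypot(P[:,0]-577,P[:,1]-9)<20)&(P[:,2]>90)&(P[:,2]<104)
    print(' head',nh.sum(),P[nh].mean(0),P[nh].min(0),P[nh].max(0),np.median(P[nh][:,2]))
    mask=np.zeros((480,640),np.uint8); mask[px[nh][:,1],px[nh][:,0]]=1
    print(' head px',px[nh].mean(0),onz(n,[px[nh].mean(0)],96))
    # wheel edge
    g=c.mean(1); w=ok&(P[:,2]>58)&(P[:,2]<70)&(np.hypot(P[:,0]-689,P[:,1]-40.5)<100)
    q=P[w][:,:2]; a=np.arctan2(q[:,1]-40.5,q[:,0]-689); r=np.hypot(q[:,0]-689,q[:,1]-40.5)
    E=[]
    for k in range(72):
        s=(a>-np.pi+k*np.pi/36)&(a<=-np.pi+(k+1)*np.pi/36)
        if s.sum()>3:
            i=np.argmax(r[s]); 
            if r[s][i]>85: E.append(q[s][i])
    E=np.array(E); print(' wheel',len(E),circ(E))
    # plate long edges
    p=ok&(P[:,2]>8)&(P[:,2]<22); q=P[p][:,:2]; t=0.2636; U=np.array([np.cos(t),np.sin(t)]);V=np.array([-U[1],U[0]])
    l,s=(q-[626,25])@U,(q-[626,25])@V
    for sg in(-1,1):
        pts=[]
        for k in np.arange(-160,30,6):
            z=(l>k)&(l<k+6)&(sg*s>60)
            if z.sum()>0: pts.append((k+3,np.max(sg*s[z])*sg))
        pts=np.array(pts); f=np.polyfit(pts[:,0],pts[:,1],1); res=pts[:,1]-np.polyval(f,pts[:,0]); g2=abs(res)<3; f=np.polyfit(pts[g2,0],pts[g2,1],1)
        print(' edge',sg,len(pts),g2.sum(),'angle',t+np.arctan(f[0]),'off',f[1])
    print(' near end',np.percentile(l,[0.5,99.5]))
E
```

```text
top cap pts 116 [486.6208677  -12.09950511 159.19684785] [475.49063206 -22.89314229 140.53341836] [497.34849746  -1.01588412 163.38810317]
 cap top 109 [487.17176765 -12.27524844 159.82520927] [486.41956476 -11.9545132  159.86344116] px [325.67889908 238.05504587]
 head 81 [575.73670434   9.32482429  96.18807398] [5.65693898e+02 2.98065290e-01 9.03182375e+01] [586.83858397  19.54446646 101.31308341] 95.98992668386529
 head px [314.79012346 198.11111111] [[575.76242913   9.32561402  96.        ]]
 wheel 72 (array([687.6167102,  41.6676534]), np.float64(92.1224946671503))
 edge -1 29 29 angle 0.26460578578008553 off -73.91078168436351
 edge 1 30 30 angle 0.26590764734127603 off 74.60572949488888
 near end [-183.12173474  154.86203711]
scene cap pts 119 [491.89082753 -16.0067027  150.51778837] [477.81400683 -26.00761405 117.80047047] [503.02784146  -1.02733745 163.35348505]
 cap top 51 [489.33994608 -13.81150527 159.23058871] [489.66523286 -13.19572406 159.74466842] px [298.03921569 236.33333333]
 head 60 [578.63309358   7.00163985  94.77041835] [567.27251413  -3.11590008  90.29745557] [588.32507282  16.91572621  99.51941397] 95.20612209706724
 head px [328.03333333 269.36666667] [[579.18583386   6.46944249  96.        ]]
 wheel 55 (array([687.96563873,  40.78664436]), np.float64(92.33699752535493))
 edge -1 32 7 angle 0.2122007171914979 off -83.84820639674392Traceback (most recent call last):
  File "<stdin>", line 31, in <module>
    raise TypeError("expected non-empty vector for x")
TypeError: expected non-empty vector for x
```

```bash
python3 -m inch '{"claw":[1,1,1,1,1,1],"slide":[[-0.2,0,-0.17],[-0.4,0,-0.34],[-0.6,0,-0.51],[-0.8,0,-0.68],[-0.91,0,-0.785],[-0.91,0,-0.785]],"rot":[[0,0,0],[0,0,0],[0,0,0],[0,0,0],[0,0,0],[0,0,0]]}'
```

```text
time_s: 0.7
position: [293.7, 423.8, 231.6]
eef_rot: [-1.572, -0.0, 1.276]
ft_force: [-0.8, 0.3, 1.0]
gripper_width: 0.998
```

```bash
python3 -m inch '{"claw":[1,1,1,1,1,1],"slide":[[-0.2,0,-0.17],[-0.4,0,-0.34],[-0.6,0,-0.51],[-0.8,0,-0.68],[-0.91,0,-0.785],[-0.91,0,-0.785]],"rot":[[0,0,0],[0,0,0],[0,0,0],[0,0,0],[0,0,0],[0,0,0]]}'
```

```text
time_s: 1.3
position: [391.6, 204.4, 231.3]
eef_rot: [-1.571, 0.0, 1.275]
ft_force: [-0.1, 0.2, 0.4]
gripper_width: 1.002
```

```bash
python3 -m inch '{"claw":[0.2,0.2,0.2,0.2,0.2,0.2,0.2,0.2],"slide":[[-0.2,0,-0.17],[-0.4,0,-0.34],[-0.6,0,-0.51],[-0.8,0,-0.68],[-0.9,0,-0.775],[-0.9,0,-0.775],[-0.9,0,-0.775],[-0.9,0,-0.775]],"rot":[[0,0.08,0],[0,0.17,0],[0,0.26,0],[0,0.35,0],[0,0.44,0],[0,0.53,0],[0,0.62,0],[0,0.645,0]]}'
python3 - <<'E'
from h import *
s=read_state(); print(s['position'],s['eef_rot'],s['joint_positions'],s['ft_force'])
snap('scene','s1'); snap('top','t1')
a=cv2.imread('pics/s1.png')[160:340,220:420]; cv2.imwrite('pics/s1z.png',cv2.resize(a,None,fx=3.3,fy=3.3,interpolation=cv2.INTER_CUBIC))
E
```

```text
time_s: 2.1
position: [487.1, -9.0, 230.9]
eef_rot: [-1.57, 0.001, 0.26]
ft_force: [0.6, -0.4, 0.0]
gripper_width: 0.6
[487.14823534  -9.0002817  230.8608934 ] [-1.57025639e+00  7.69122882e-04  2.60103470e-01] [-7.09889564e-02 -3.00975151e-01  1.83104160e+00  2.60817528e-04
  1.61242907e+00 -3.31081481e-01] [ 0.61765922 -0.38397443  0.03803579]
```

View pics/s1z.png

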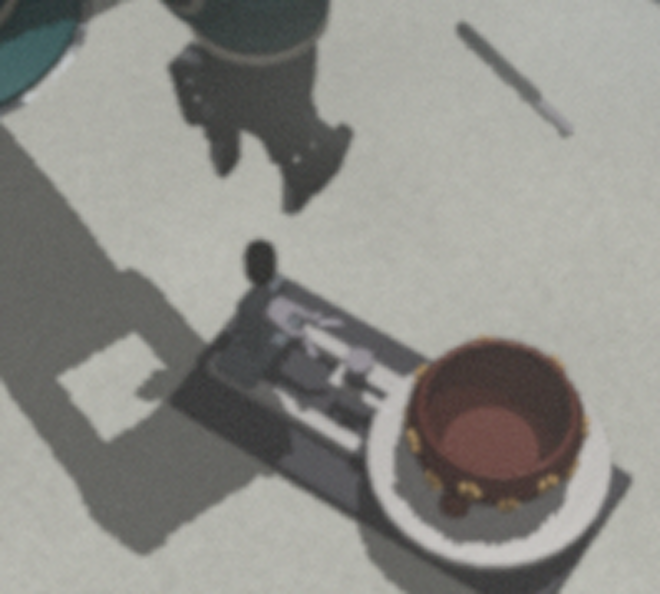

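```bash
python3 - <<'E'
from h import *
s=read_state(); print(s['position'],s['eef_rot'],s['ft_force'])
M=R.from_euler('xyz',s['eef_rot']).as_matrix()
print((M.T@(np.array([488,-13.,129])-s['position']))/200, M[:,0],M[:,2])
E
```

```text
[487.07234936  -8.78703107 230.99923208] [-1.57044049e+00  4.71520008e-04  2.65761476e-01] [0.68591722 0.08035749 0.42829207]
[-0.00081667  0.5099889  -0.021725  ] [ 9.64892676e-01  2.62644058e-01 -4.71519991e-04] [-2.62643909e-01  9.64892766e-01  3.55841156e-04]
```

```bash
python3 -m inch '{"claw":[0.2,0.2,0.2,0.2,0.2],"slide":[[0,0.1,-0.021],[0,0.18,-0.021],[0,0.25,-0.021],[0,0.28,-0.021],[0,0.28,-0.021]],"rot":[[0,0,0],[0,0,0],[0,0,0],[0,0,0],[0,0,0]]}'
python3 - <<'E'
from h import *
s=read_state(); print(s['position'],s['eef_rot'],s['ft_force'])
snap('scene','s2'); snap('top','t2')
a=cv2.imread('pics/s2.png')[170:340,230:420]; a=cv2.resize(a,None,fx=2.9,fy=2.9,interpolation=cv2.INTER_CUBIC)
cv2.imwrite('pics/s2z.png',a)
E
```

```text
time_s: 2.7
position: [487.6, -13.3, 174.4]
eef_rot: [-1.57, 0.001, 0.266]
ft_force: [-0.5, 0.7, -0.9]
gripper_width: 0.598
[487.64937152 -13.28862365 174.39649892] [-1.57025443e+00  1.36672144e-03  2.66297969e-01] [-0.54925936  0.67356473 -0.88318962]
```

View pics/s2z.png

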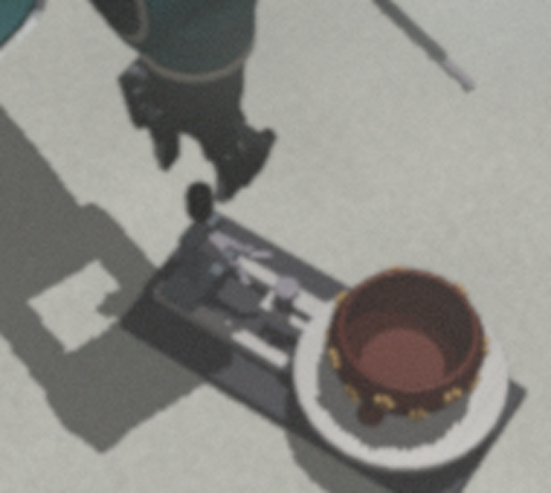

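View pics/t2.png

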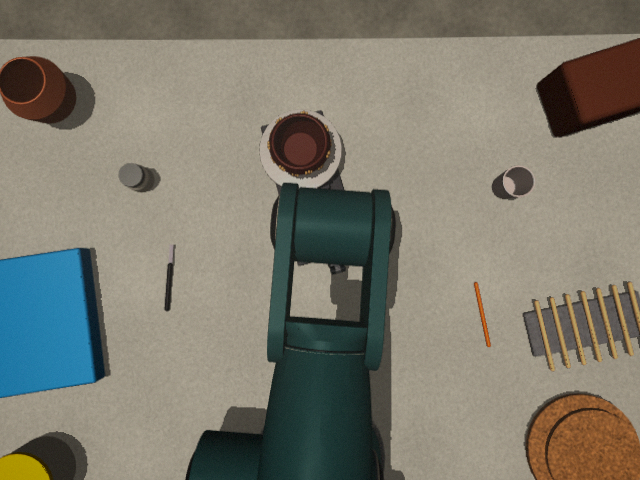

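```bash
python3 - <<'E'
from h import *
print(proj('scene',[[487.6,-13.3,174.4],[487.6,-13.3,160],[488,-13,160],[488,-13,145],[575.7+1.5,8.5,96]]))
E
```

```text
[[297.65052937 232.17339776]
 [297.73788263 235.58730402]
 [297.93814068 235.62467959]
 [298.02608435 239.12073553]
 [328.11801021 268.39094961]]
```

```bash
python3 -m inch '{"claw":[0.2,0.2,0.2,0.2,0.2],"slide":[[0,0.06,0],[0,0.12,0],[0,0.18,0],[0,0.22,0],[0,0.22,0]],"rot":[[0,0,0],[0,0,0],[0,0,0],[0,0,0],[0,0,0]]}'
python3 - <<'E'
from h import *
s=read_state(); print(s['position'],s['eef_rot'],s['ft_force'])
snap('scene','s3')
a=cv2.imread('pics/s3.png')[170:340,230:420]; a=cv2.resize(a,None,fx=2.9,fy=2.9,interpolation=cv2.INTER_CUBIC)
cv2.imwrite('pics/s3z.png',a)
E
```

```text
time_s: 3.3
position: [487.4, -13.5, 129.7]
eef_rot: [-1.57, 0.002, 0.266]
ft_force: [0.3, -0.3, 0.0]
gripper_width: 0.603
[487.38759397 -13.4670212  129.70812546] [-1.57007056  0.00200479  0.26581157] [ 0.330759   -0.32640207  0.01219809]
```

View pics/s3z.png

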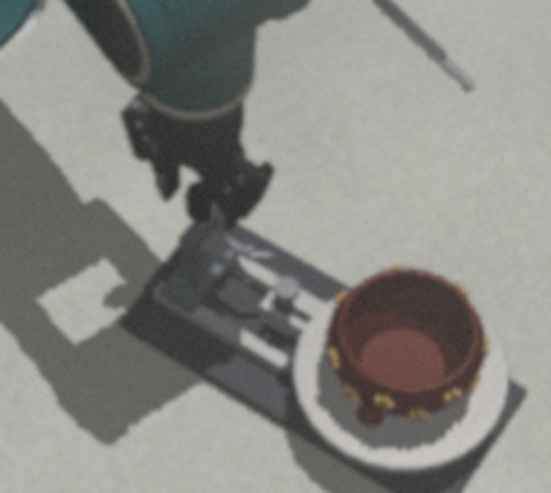

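```bash
python3 -m inch '{"claw":[-0.2,-0.4,-0.7,-1,-1,-1,-1,-1],"slide":[[0,0,0],[0,0,0],[0,0,0],[0,0,0],[0,0,0],[0,0,0],[0,0,0],[0,0,0]],"rot":[[0,0,0],[0,0,0],[0,0,0],[0,0,0],[0,0,0],[0,0,0],[0,0,0],[0,0,0]]}' 40
python3 - <<'E'
from h import *
s=read_state(); print(s['position'],s['eef_rot'],s['ft_force'],s['ft_torque'],s['gripper_width']*85)
snap('scene','s4')
a=cv2.imread('pics/s4.png')[170:340,230:420]; a=cv2.resize(a,None,fx=2.9,fy=2.9,interpolation=cv2.INTER_CUBIC)
cv2.imwrite('pics/s4z.png',a)
E
```

```text
time_s: 4.15
position: [488.1, -13.5, 131.4]
eef_rot: [-1.571, -0.0, 0.266]
ft_force: [1.6, -1.4, 4.0]
gripper_width: 0.268
[488.12010478 -13.50859532 131.40207023] [-1.57094770e+00 -4.20518141e-04  2.65860101e-01] [ 1.55874382 -1.40888206  3.99793899] [-0.09470309 -0.33430659  0.03327475] 22.818823219538118
```

View pics/s4z.png

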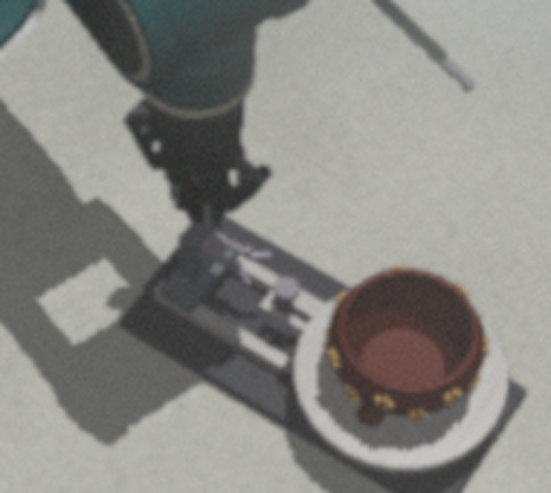

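```bash
python3 -m inch '{"claw":[-1,-1,-1,-1,-1,-1],"slide":[[0,0.02,0],[0,0.04,0],[0,0.055,0],[0,0.065,0],[0,0.065,0],[0,0.065,0]],"rot":[[0,0,0],[0,0,0],[0,0,0],[0,0,0],[0,0,0],[0,0,0]]}' 40
```

```text
time_s: 4.8
position: [488.2, -13.5, 118.6]
eef_rot: [-1.571, -0.001, 0.266]
ft_force: [0.3, -0.2, 7.8]
gripper_width: 0.265
```

```bash
python3 -m inch '{"claw":[-1,-1,-1],"slide":[[0,0.01,0],[0,0.01,0],[0,0.01,0]],"rot":[[0,0,0],[0,0,0],[0,0,0]]}' 40
python3 -m inch '{"claw":[-1,-1,-1],"slide":[[0,0.01,0],[0,0.01,0],[0,0.01,0]],"rot":[[0,0,0],[0,0,0],[0,0,0]]}' 40
```

```text
time_s: 5.1
position: [488.7, -13.4, 117.9]
eef_rot: [-1.571, -0.002, 0.266]
ft_force: [-0.9, 1.3, 15.9]
gripper_width: 0.266
time_s: 5.4
position: [489.7, -13.3, 117.7]
eef_rot: [-1.572, -0.005, 0.266]
ft_force: [-1.8, 3.7, 32.5]
gripper_width: 0.266
```

```bash
python3 -m inch '{"claw":[-1,-1,-1,-1,-1,-1,-1,-1],"slide":[[0,-0.01,0],[0.01,-0.01,0],[0.03,-0.01,0],[0.05,-0.01,0],[0.07,-0.01,0],[0.09,-0.01,0],[0.11,-0.01,0],[0.12,-0.01,0]],"rot":[[0,0,0],[0,0,0],[0,0,0],[0,0,0],[0,0,0],[0,0,0],[0,0,0],[0,0,0]]}' 40
```

```text
time_s: 6.2
position: [512.0, -7.1, 117.9]
eef_rot: [-1.571, -0.002, 0.266]
ft_force: [-1.8, 0.3, 18.3]
gripper_width: 0.267
```

```bash
python3 -m inch '{"claw":[-1,-1,-1,-1,-1,-1,-1,-1],"slide":[[0.01,0,0],[0.02,0,0],[0.03,0,0],[0.04,0,0],[0.05,0,0],[0.06,0,0],[0.07,0,0],[0.08,0,0]],"rot":[[0,0,0],[0,0,0],[0,0,0],[0,0,0],[0,0,0],[0,0,0],[0,0,0],[0,0,0]]}' 40
python3 - <<'E'
from h import *
s=read_state(); print(s['position'],s['ft_force'],(s['position']-[488.4,-13.4,0])@[.965,.2625,0])
snap('scene','s5')
a=cv2.imread('pics/s5.png')[170:340,230:420]; a=cv2.resize(a,None,fx=2.9,fy=2.9,interpolation=cv2.INTER_CUBIC)
cv2.imwrite('pics/s5z.png',a)
E
```

```text
time_s: 7.0
position: [527.2, -3.0, 117.9]
eef_rot: [-1.572, -0.002, 0.266]
ft_force: [-4.4, -0.3, 19.4]
gripper_width: 0.267
[527.23705667  -3.04710205 117.88761408] [-4.40144588 -0.26339766 19.42042231] 40.195395393535165
```

View pics/s5z.png

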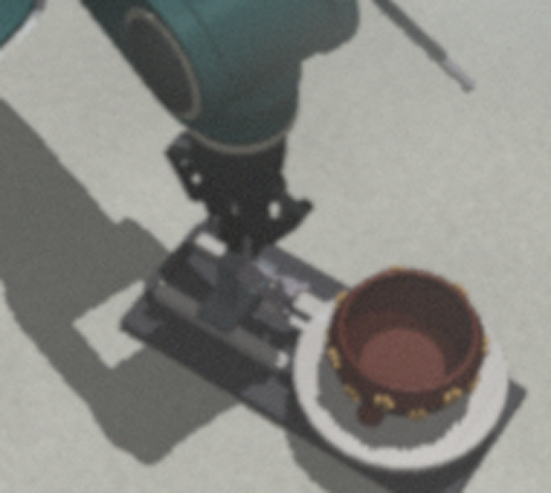

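```bash
python3 -m inch '{"claw":[-1,-1,-1,-1,-1,-1],"slide":[[0.01,0,0],[0.02,0,0],[0.03,0,0],[0.04,0,0],[0.05,0,0],[0.06,0,0]],"rot":[[0,0,0],[0,0,0],[0,0,0],[0,0,0],[0,0,0],[0,0,0]]}' 40
```

```text
time_s: 7.65
position: [538.9, 0.1, 117.9]
eef_rot: [-1.572, -0.002, 0.266]
ft_force: [-2.5, -0.3, 18.2]
gripper_width: 0.27
```

```bash
python3 -m inch '{"claw":[-1,-1,-1,-1,-1],"slide":[[0.005,0,0],[0.01,0,0],[0.015,0,0],[0.02,0,0],[0.02,0,0]],"rot":[[0,0,0],[0,0,0],[0,0,0],[0,0,0],[0,0,0]]}' 40
python3 - <<'E'
from h import *
s=read_state(); print(s['position'],s['ft_force'],s['ft_torque'],(s['position']-[488.4,-13.4,0])@[.965,.2625,0])
E
```

```text
time_s: 8.15
position: [542.8, 1.2, 117.9]
eef_rot: [-1.572, -0.002, 0.266]
ft_force: [-1.2, 0.6, 16.8]
gripper_width: 0.266
[542.76525554   1.15023387 117.92451229] [-1.22588029  0.60540661 16.82734054] [-0.04873604  0.28235412 -0.01225395] 56.2819079837281
```

```bash
python3 -m inch '{"claw":[-1,-1,-1,-1,-1],"slide":[[0.0025,0,0],[0.005,0,0],[0.0075,0,0],[0.01,0,0],[0.01,0,0]],"rot":[[0,0,0],[0,0,0],[0,0,0],[0,0,0],[0,0,0]]}' 40
```

```text
time_s: 8.65
position: [544.6, 1.7, 117.9]
eef_rot: [-1.572, -0.002, 0.266]
ft_force: [-1.7, -0.5, 16.8]
gripper_width: 0.266
```

```bash
python3 -m inch '{"claw":[-1,-1,-1],"slide":[[0.0025,0,0],[0.005,0,0],[0.005,0,0]],"rot":[[0,0,0],[0,0,0],[0,0,0]]}' 40
```

```text
time_s: 8.95
position: [545.6, 2.0, 117.9]
eef_rot: [-1.572, -0.002, 0.266]
ft_force: [-1.5, -0.9, 17.2]
gripper_width: 0.268
```

```bash
python3 -m inch '{"claw":[-1,-1,-1],"slide":[[0.0025,0,0],[0.005,0,0],[0.005,0,0]],"rot":[[0,0,0],[0,0,0],[0,0,0]]}' 40
```

```text
time_s: 9.25
position: [546.5, 2.2, 117.9]
eef_rot: [-1.572, -0.002, 0.266]
ft_force: [-2.3, -0.9, 16.7]
gripper_width: 0.269
```

Travel is about 60.2 mm and drag is still at baseline, so I'll keep going 1 mm at a time.

```bash
python3 -m inch '{"claw":[-1,-1,-1],"slide":[[0.0025,0,0],[0.005,0,0],[0.005,0,0]],"rot":[[0,0,0],[0,0,0],[0,0,0]]}' 40
```

```text
time_s: 9.55
position: [547.5, 2.4, 117.9]
eef_rot: [-1.572, -0.002, 0.266]
ft_force: [-1.3, -0.4, 16.8]
gripper_width: 0.262
```

```bash
python3 -m inch '{"claw":[-1,-1,-1],"slide":[[0.002,0,0],[0.004,0,0],[0.004,0,0]],"rot":[[0,0,0],[0,0,0],[0,0,0]]}' 40
```

```text
time_s: 9.85
position: [548.3, 2.6, 117.9]
eef_rot: [-1.572, -0.002, 0.266]
ft_force: [-2.6, -0.6, 17.1]
gripper_width: 0.268
```

```bash
python3 -m inch '{"claw":[-1,-1,-1],"slide":[[0.002,0,0],[0.004,0,0],[0.004,0,0]],"rot":[[0,0,0],[0,0,0],[0,0,0]]}' 40
python3 - <<'E'
from h import *
s=read_state(); print(s['position'],s['ft_force']); snap('scene','s6')
a=cv2.imread('pics/s6.png')[170:340,230:420]; a=cv2.resize(a,None,fx=2.9,fy=2.9,interpolation=cv2.INTER_CUBIC)
cv2.imwrite('pics/s6z.png',a)
E
```

```text
time_s: 10.15
position: [548.6, 2.7, 117.9]
eef_rot: [-1.572, -0.001, 0.266]
ft_force: [-7.2, -2.3, 20.0]
gripper_width: 0.267
[548.58167735   2.74129373 117.86293778] [-7.24693621 -2.34467854 19.96532851]
```

View pics/s6z.png

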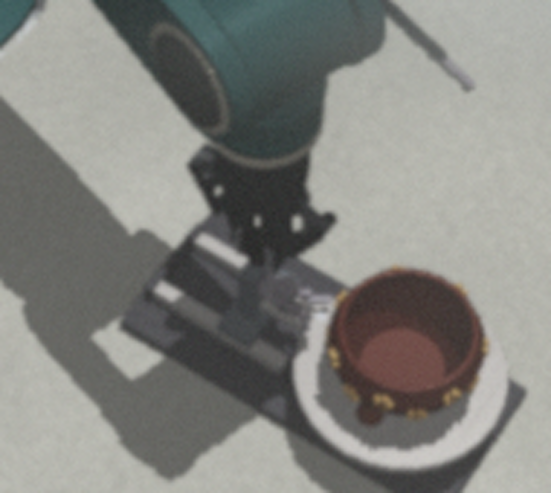

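```bash
python3 -m inch '{"claw":[-1,-1,-1],"slide":[[0.001,0,0],[0.0015,0,0],[0.0015,0,0]],"rot":[[0,0,0],[0,0,0],[0,0,0]]}' 40
```

```text
time_s: 10.5
position: [548.7, 2.8, 117.9]
eef_rot: [-1.571, -0.0, 0.266]
ft_force: [-10.3, -2.0, 20.7]
gripper_width: 0.269
```

```bash
python3 -m inch '{"claw":[-1,-1],"slide":[[-0.0025,0,0],[-0.0025,0,0]],"rot":[[0,0,0],[0,0,0]]}' 40
python3 -m inch '{"claw":[0.1,0.1,0.1,0.1,0.1,0.1],"slide":[[0,0,0],[0,0,0],[0,0,0],[0,0,0],[0,0,0],[0,0,0]],"rot":[[0,0,0],[0,0,0],[0,0,0],[0,0,0],[0,0,0],[0,0,0]]}' 40
python3 - <<'E'
from h import *
s=read_state(); print(s['position'],s['ft_force'],s['gripper_width']*85)
E
```

```text
time_s: 10.7
position: [548.5, 2.7, 117.9]
eef_rot: [-1.572, -0.001, 0.266]
ft_force: [-5.0, -1.4, 19.1]
gripper_width: 0.268
time_s: 11.3
position: [548.1, 2.9, 116.2]
eef_rot: [-1.571, 0.0, 0.266]
ft_force: [0.2, 0.4, -0.0]
gripper_width: 0.551
[548.13287052   2.8885914  116.17408336] [ 0.18291053  0.37895603 -0.0176072 ] 46.86949209949345
```

```bash
python3 -m inch '{"claw":[0.1,0.1,0.1,0.1,0.1,0.1,0.1,0.1],"slide":[[0,-0.05,0],[0,-0.13,0],[0,-0.25,0],[0,-0.4,0],[0,-0.5,0.1],[0,-0.6,0.3],[0,-0.6,0.5],[0,-0.6,0.7]],"rot":[[0,0,0],[0,0,0],[0,0,0],[0,0,0],[0,0,0],[0,0,0],[0,0,0],[0,0,0]]}'
python3 -m inch '{"claw":[0.1,0.1,0.1,0.1],"slide":[[0,0,0.15],[0,0,0.3],[0,0,0.5],[0,0,0.5]],"rot":[[0,0,0],[0,0,0],[0,0,0],[0,0,0]]}'
python3 - <<'E'
from m import *
for n,b in {'top':(230,390,90,290),'scene':(260,420,220,350)}.items():
    im,d=snap(n,n+'7'); 
    z=im[:,:,::-1][90:290,230:390] if n=='top' else im[:,:,::-1][220:350,260:420]
    cv2.imwrite(f'pics/{n}7z.png',cv2.resize(z,None,fx=3 if n=='top' else 4.5,fy=3 if n=='top' else 4.5,interpolation=cv2.INTER_CUBIC))
    px,P,c,ok=cloud(n,d,im,*b)
    near=np.hypot(P[:,0]-548,P[:,1]-2.7)<25
    m=ok&near&(P[:,2]>140)&(P[:,2]<175)
    print(n,'cap',m.sum(),P[m].mean(0),np.median(P[m][:,2]),P[m][:,2].max(),(P[m].min(0)+P[m].max(0))/2)
    nh=ok&(np.hypot(P[:,0]-577,P[:,1]-9)<20)&(P[:,2]>90)&(P[:,2]<104)
    print(' head',nh.sum(),P[nh].mean(0))
E
```

```text
time_s: 12.1
position: [511.1, 139.2, 238.9]
eef_rot: [-1.571, -0.003, 0.265]
ft_force: [1.0, 0.7, -0.7]
gripper_width: 0.553
time_s: 12.5
position: [484.1, 237.7, 238.0]
eef_rot: [-1.57, -0.001, 0.269]
ft_force: [-0.4, -0.3, 0.7]
gripper_width: 0.55
top cap 115 [546.47343328   3.73219634 153.61576585] 153.9147507964543 158.01027565084235 [546.90258845   3.79666346 149.44975516]
 head 110 [576.99807229  11.38815826  95.20896225]
scene cap 83 [549.61086873   1.1031998  150.80092009] 151.61179048893382 157.7843071402649 [548.43638396   2.50745234 149.71367753]
 head 71 [579.01875635   8.93775948  94.22114059]
```

View pics/top7z.png

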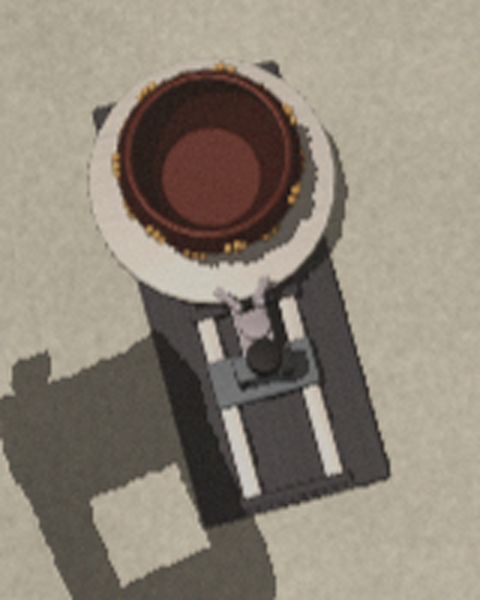

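View pics/scene7z.png

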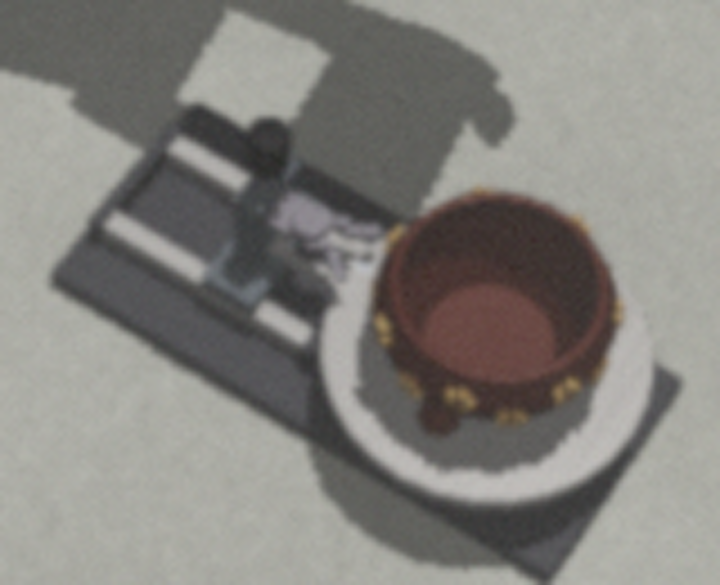

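```bash
python3 - <<'E'
from m import *
for tag,c0 in(('0',(488,-13)),('7',(548,2.7))):
  for n,b in {'top':(230,390,90,290),'scene':(260,420,220,350)}.items():
    im,d=cv2.imread(f'pics/{n}{tag}.png')[:,:,::-1],np.load(f'pics/{n}{tag}.npy')
    px,P,c,ok=cloud(n,d,im,*b)
    m=ok&(np.hypot(P[:,0]-c0[0],P[:,1]-c0[1])<9)&(P[:,2]>135)
    print(tag,n,m.sum(),np.percentile(P[m][:,2],[10,25,50,75,90]).round(1))
s=read_state();print(s['position'],s['qd'].round(3),s['time_s'])
E
```

```text
0 top 65 [158.1 158.8 160.  161.  162.1]
0 scene 39 [154.  156.  158.1 160.9 161.6]
7 top 67 [152.1 153.  154.3 155.  156. ]
7 scene 41 [148.  150.9 152.5 154.2 155.4]
[484.99308975 235.05211344 237.6193353 ] [-0.033 -0.002  0.008 -0.003 -0.005 -0.008] 12.6
```

```bash
python3 -c "
from plant import *
print(job_done())"
```

```text
the job is handed in; nothing more can be done
None
```

The wheel is locked: the hook is home round the post and caught under its head. I handed the job in at 12.6 s.

**What I did:**
- I gripped the plunger's cap along the rail and pressed it down to its rigid stop. The peak force was about 32 N, and I then held it at roughly 17–20 N.
- Keeping it pressed, I slid the carriage about 62 mm, in steps of 1 mm or less near the end. The crotch met the post at about the travel the cameras had predicted (61.5 mm).
- Two small pushes stalled against the post at 8 N and then 10.5 N, of which about 2 N is rail friction, so the post stayed well under 20 N. I eased back to 5 N, let go, and moved the gripper straight up and aside.

**Last checks:**
- **Catch:** the cap's top now sits 5.7 mm below its released height by both cameras. That matches the caught position (about 6 mm), not 12 mm (pressing from below) or 0 (free).
- **Alignment:** the top picture shows the fork round the post, which is now in line.
- **Clear of everything:** the wrist force is near zero, and the gripper is over 200 mm away from the latch.

**Disagreements and limits:**
- The two cameras differ by 2–3 mm in absolute position, and the scene camera reads the cap about 2 mm low. Only their differences were used for the catch check.
- I did not test the lock by turning the wheel, so as not to touch the bowl.
- I did not re-measure the other things on the bench. The arm's path went well above or away from them.

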